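# Tray up and seal the porcelain tea caddies

## Robot

A 6-joint arm with a two-finger parallel gripper is mounted at the origin on the work surface. World frame = base frame: x ahead of the robot, y to its left, z up, the work surface at z = 0. Lengths are in m, angles in degrees, forces in N, time in s.
With the tool pointing down it reaches from about 0.375 to 0.9 m from the base axis. Payload 3.1 kg.
Tool frame: the origin (TCP) lies on the centre line of the jaws, within the pads' length; the fingertips stand 8 mm ahead of it and the grasp point (between the pads) lies 11 mm behind it; z points along the fingers, y is the line along which they close (so a half turn about z gives the same grasp; the last joint's range is limited). The gripper opens to 87 mm and grips with 3 to 60 N. Pads are 19 mm wide; open, the fingers measure 117 mm over their backs; the gripper's body (75 mm by 190 mm) begins 51 mm behind the grasp point.
Start: joints at [61.049, 30.224, 82.088, -0, 67.689, -10.227], TCP at [0.201, 0.592, 0.231] pointing down, gripper open.
Joint ranges: [-176.69, 176.69], [-43.24, 126.21], [12.49, 139.97], [-82, 262], [0, 151.66], [-163.58, 163.58]. Speed limits (degrees/s): [159.86, 159.86, 180, 180, 180, 180].

## Interface

Orientations are given as a 3x3 rotation matrix whose columns are the frame's x, y, z axes.
In Python, from rig import * gives the robot as it stands.
- The arm moves only by the tool step_arm, never from a script. Its argument "targets" is a list of rows, each a list of 5 numbers: the opening, from -1 (shut) to 1 (fully open), then the shift along the world's x, y, z normalised to -1 to 1, where 1 is 0.25 m, then the turn about the world's z normalised to -1 to 1, where 1 is 180 degrees. In form: [[fingers, x, y, z, turn], ...]. A call has 1 to 20 rows; each row is the pose to reach, as a shift and turn from the pose commanded when the call began, turning the shorter way round; what a row does not reach only later rows make up. A row lasts 1/10 s, in which the tool goes at most 50 mm and 8.59 degrees, less where a joint would pass 70% of its speed; a pose out of reach is approached as far as the arm can. A call with a number of a shift or a turn outside -1 to 1 is refused whole. A call with a gripper value outside its range is refused whole. The fingers move at their own pace and stop on an object; the grip force is fixed at half the most. Time passes only in rows, so rows that repeat a pose let the fingers close. It gives the time, the measured TCP pose, the force, the opening and the grip force at its end, in the units of the state.
- read_state(): the state, without advancing time (a new reading comes with each control period).
- capture(name): name is "scene" or "top" or "wrist"; returns a dict with "color" (400x640x3 uint8, red, green, blue), "mtx" (3x3 intrinsics, pixels), "pose" (4x4, takes a point from camera to world coordinates). Camera axes: x right, y down, z forward; pixel columns grow to the right and rows downward; lengths in m; the calibration is good to about 2 mm. A picture is of the moment at which its call begins. There is no depth.
- hand_in(): hands the job in; it is judged then, once.
The state is a dict: "time_s": time; "joint_positions": joint angles; "qvel": joint speeds; "tau": joint torques, N m; "position": TCP position; "tcp_rot": TCP orientation; "force": force on the tool from outside, world axes, zero at the start; "moment": the same for the moment, N m; "opening": opening from 0.0 (shut) to 1.0 (fully open); "grasp_force": force on a finger pad.
Only numpy, scipy, OpenCV 4.12 (cv2) and the standard library are available. Lean on these libraries where they do the work, as an engineer would, in place of code of your own. Each camera call takes 0.05 s, during which the arm holds its last target. There are 200 camera calls.

## Task

Pack the finished tea caddies for delivery: stand every caddy upright in a compartment of its own in the wooden tray, put a lid on each one and press it down until it is fully home on the porcelain rim, with no gap left at the rubber collar. The porcelain is thin and chips easily, so grip the caddies and lids lightly, set the caddies down without dropping them, press no harder than the seal needs, and do not knock over a caddy or disturb the other things on the table.

Things in the scene. Friction and masses are not known exactly. Their poses are not given: they have to be found in the camera images.
- caddy1: tea caddy: upright round thin-walled white porcelain jar with two grey-green bands, 66 mm in diameter, 95 mm tall to the rim, 0.25 to 0.38 kg. Origin: centre of its underside, z up. The porcelain chips if the two fingers together bear on a caddy or a lid with more than 100 N (a grip of 50 N on each side) or if a caddy falls 2 cm; 25 N a side holds it well
- caddy2: another caddy, the same in every way (may be absent)
- caddy3: another caddy, the same in every way (may be absent)
- caddy1_rim (a point): centre of caddy1's porcelain rim, 95 mm above its origin. In the mouth sits a black rubber collar, 58 mm outside and 51 mm inside, whose edge stands 7 mm above the rim. It slides down under a push of about 7 N and stays where it is pushed; it does not spring back. The other caddies have the same
- lid1: white porcelain lid, 0.08 kg, that stands on its plug, knob up. From below: plug 45 mm in diameter and 16 mm long, bevelled at its foot, flange 68 mm in diameter and 6 mm thick, round flat-topped knob 20 mm in diameter and 24 mm tall. Origin: centre of the plug's underside, z up. Any lid fits any caddy
- lid1_knob (a point): centre of the top of lid1's knob, 46 mm above its origin. Laid on a caddy the flange rests on the proud collar, the lid's origin 86 mm above the caddy's; fully home, with the flange on the porcelain rim, it is 79 mm above it. A lid pressed on a caddy with more than 40 N chips it
- lid2: another lid, the same
- lid3: another lid, the same
- tray: fixed pale wooden delivery tray, 300 mm long (its own x), 112 mm wide (its own y), walls 45 mm high and 6 mm thick, with two cross walls about 40 mm high that make three compartments in a row, each about 92 mm by 100 mm. A wooden grip, 12 mm thick, runs along each end. Origin: centre of its underside
- cell1 (a point): centre of the floor of the first compartment (at tray x -98 mm), 6 mm above the table
- cell2 (a point): the same, middle compartment
- cell3 (a point): the same, last compartment (tray x +98 mm)
- bowl: bystander: glazed bowl, 110 mm across, 55 mm tall
- brush: bystander: brush lying flat, 190 mm long
- rib: bystander: flat wooden shaping rib, 100 x 45 x 8 mm
- rolling_pin: bystander: wooden rolling pin, 300 mm long, 44 mm thick
- cup: bystander: dark cup, 68 mm across, 75 mm tall
- knife: bystander: spatula lying flat, 200 mm long
- vase: bystander: small olive vase, 84 mm across, 115 mm tall
Mind the look-alikes: they are no part of the job. Leave any orange or red look-alike of the caddy3 alone.

How it is judged (in metres and radians):
At the end, for the whole second after the job is handed in: Every caddy present stands upright (within 4.5 degrees) and at rest on the tray's floor, and on each of them a lid is fully home: lid's origin 75 to 81.5 mm above the caddy's, within 8 mm of its axis, level with it within 4 degrees (x of caddy1 in the frame of tray between -0.145 and 0.145 m and y of caddy1 in the frame of tray between -0.05 and 0.05 m and z of caddy1 in the frame of tray between 0.002 and 0.012 m and angle between each of caddy1, caddy2, caddy3's own z axis and vertical below 0.08 rad and linear speed of each of caddy1, caddy2, caddy3 below 0.02 m/s and ((z of lid1 in the frame of caddy1 between 0.075 and 0.0815 m and horizontal distance between lid1 and caddy1 below 0.008 m and angle between the z axis of lid1 and the z axis of caddy1, either way round below 0.07 rad) or (z of lid2 in the frame of caddy1 between 0.075 and 0.0815 m and horizontal distance between lid2 and caddy1 below 0.008 m and angle between the z axis of lid2 and the z axis of caddy1, either way round below 0.07 rad) or (z of lid3 in the frame of caddy1 between 0.075 and 0.0815 m and horizontal distance between lid3 and caddy1 below 0.008 m and angle between the z axis of lid3 and the z axis of caddy1, either way round below 0.07 rad)) and x of caddy2 in the frame of tray between -0.145 and 0.145 m and y of caddy2 in the frame of tray between -0.05 and 0.05 m and z of caddy2 in the frame of tray between 0.002 and 0.012 m and ((z of lid1 in the frame of caddy2 between 0.075 and 0.0815 m and horizontal distance between lid1 and caddy2 below 0.008 m and angle between the z axis of lid1 and the z axis of caddy2, either way round below 0.07 rad) or (z of lid2 in the frame of caddy2 between 0.075 and 0.0815 m and horizontal distance between lid2 and caddy2 below 0.008 m and angle between the z axis of lid2 and the z axis of caddy2, either way round below 0.07 rad) or (z of lid3 in the frame of caddy2 between 0.075 and 0.0815 m and horizontal distance between lid3 and caddy2 below 0.008 m and angle between the z axis of lid3 and the z axis of caddy2, either way round below 0.07 rad)) and x of caddy3 in the frame of tray between -0.145 and 0.145 m and y of caddy3 in the frame of tray between -0.05 and 0.05 m and z of caddy3 in the frame of tray between 0.002 and 0.012 m and ((z of lid1 in the frame of caddy3 between 0.075 and 0.0815 m and horizontal distance between lid1 and caddy3 below 0.008 m and angle between the z axis of lid1 and the z axis of caddy3, either way round below 0.07 rad) or (z of lid2 in the frame of caddy3 between 0.075 and 0.0815 m and horizontal distance between lid2 and caddy3 below 0.008 m and angle between the z axis of lid2 and the z axis of caddy3, either way round below 0.07 rad) or (z of lid3 in the frame of caddy3 between 0.075 and 0.0815 m and horizontal distance between lid3 and caddy3 below 0.008 m and angle between the z axis of lid3 and the z axis of caddy3, either way round below 0.07 rad))); the robot touches nothing.
It fails at once if a caddy or a lid is squeezed or struck by the fingers with more than 100 N in all (50 N a side) (contact force between the fingers and caddy1 above 100 N or contact force between the fingers and caddy2 above 100 N or contact force between the fingers and caddy3 above 100 N or contact force between the fingers and lid1 above 100 N or contact force between the fingers and lid2 above 100 N or contact force between the fingers and lid3 above 100 N).
It fails at once if a lid is pressed on a caddy with more than 40 N (contact force between any of lid1, lid2, lid3 and caddy1 above 40 N or contact force between any of lid1, lid2, lid3 and caddy2 above 40 N or contact force between any of lid1, lid2, lid3 and caddy3 above 40 N).
It fails at once if a caddy is dropped: it moves faster than 0.6 m/s (a fall of about 2 cm) while the fingers do not hold it ((contact force between the fingers and caddy1 below 0.5 N and linear speed of caddy1 above 0.6 m/s) or (contact force between the fingers and caddy2 below 0.5 N and linear speed of caddy2 above 0.6 m/s) or (contact force between the fingers and caddy3 below 0.5 N and linear speed of caddy3 above 0.6 m/s)).
It fails at once if a caddy is tipped over (more than 45 degrees) (angle between any of caddy1, caddy2, caddy3's own z axis and vertical above 0.785 rad).
It fails at once if another thing on the table is moved by more than 4 cm (distance of any of bowl, brush, rib, rolling_pin, cup, knife, vase from where it was at the start of the episode above 0.04 m).
Of caddy1, caddy2, caddy3 only 2 to 3 are there at a start; the rules pass over those that are not, and their reading is None.
At some moment in a run one of lid1, lid2, lid3 may be knocked a few centimetres aside while the robot is not near it.
It also fails if it takes over 210 s, if anything falls off the work surface, if the arm or the gripper's body presses on something with over 40 N, if the wrist force passes 120 N, or if a joint passes its speed limit or range.

## Working session

There is one attempt and no reset: what is moved stays moved. The work goes in short steps, Python scripts to look and compute and a tool call to move; the robot and the scene stay as the last step left them, time stands still between calls to the robot, and variables do not carry over. Pictures are saved under pics/ and viewed, at most 14 in all, crops included, and the job is handed in when it is done.

Besides the shell and the picture viewer there is one more tool, called after "Call:" in YAML: its name, and indented under it one key for each argument. step_arm: Moves the arm, as the interface text tells. Scaled input: -1 to 1 covers 0.25 m each way for a shift and 180 degrees each way for a turn. Its arguments: {"type":"object","properties":{"targets":{"type":"array","items":{"type":"array","items":{"type":"number"}}}},"required":["targets"]}

```bash
mkdir -p pics; cat > h.py <<'E'
from rig import *
import numpy as np, cv2
def snap(n,f):
    c=capture(n); cv2.imwrite(f'pics/{f}.png',c['color'][:,:,::-1]); np.savez(f'pics/{f}.npz',**{k:np.asarray(v) for k,v in c.items()}); return c
def ray(c,u,v,z):
    P=np.array(c['pose']); d=P[:3,:3]@np.linalg.inv(c['mtx'])@[u,v,1]; o=P[:3,3]
    return (o+d*(z-o[2])/d[2])[:3]
def proj(c,p):
    P=np.array(c['pose']); q=np.array(c['mtx'])@(P[:3,:3].T@(np.array(p)-P[:3,3])); return q[:2]/q[2]
E
python3 - <<'E'
from h import *
for n in('top','scene'):
    c=snap(n,n+'0'); print(n,np.round(c['pose'],3).tolist(),np.round(c['mtx'],1).tolist())
print(read_state())
E
```

```text
top [[0.024, -0.999, 0.04, 0.502], [-1.0, -0.024, 0.003, 0.065], [-0.002, -0.04, -0.999, 1.481], [0.0, 0.0, 0.0, 1.0]] [[446.2, 0.0, 314.7], [0.0, 446.2, 194.4], [0.0, 0.0, 1.0]]
scene [[-0.187, 0.729, -0.659, 1.223], [0.982, 0.141, -0.123, 0.186], [0.003, -0.67, -0.742, 0.813], [0.0, 0.0, 0.0, 1.0]] [[381.9, 0.0, 328.1], [0.0, 381.9, 207.4], [0.0, 0.0, 1.0]]
{'time_s': 0.1, 'joint_positions': array([ 6.10490080e+01,  3.02719037e+01,  8.21486188e+01, -1.05406149e-03,
        6.76889605e+01, -1.02262180e+01]), 'qvel': array([ 1.16270184e-05, -1.86452851e-01, -1.79684030e-01, -1.28867088e-02,
        7.88069756e-02, -2.91136266e-02]), 'tau': array([-7.22428267e-04, -4.40985775e+01, -1.77149230e+01,  6.34684274e-02,
        5.34146593e-02, -2.25147909e-05]), 'position': array([0.20029171, 0.59136516, 0.22969045]), 'tcp_rot': array([[-9.47073661e-01,  3.21015035e-01, -9.10069824e-04],
       [ 3.21016163e-01,  9.47072225e-01, -1.68028643e-03],
       [ 3.22504646e-04, -1.88350215e-03, -9.99998174e-01]]), 'force': array([0.5405159 , 0.19699575, 0.31777876]), 'moment': array([ 0.03912005,  0.05995082, -0.01783033]), 'grasp_force': 0.0, 'opening': 1.000293304282001}
```

View pics/top0.png

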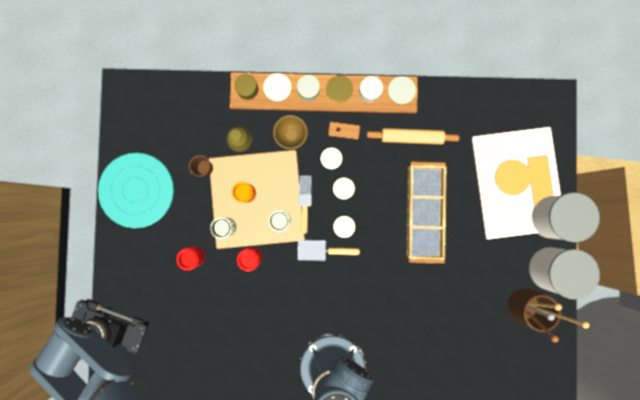

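View pics/scene0.png

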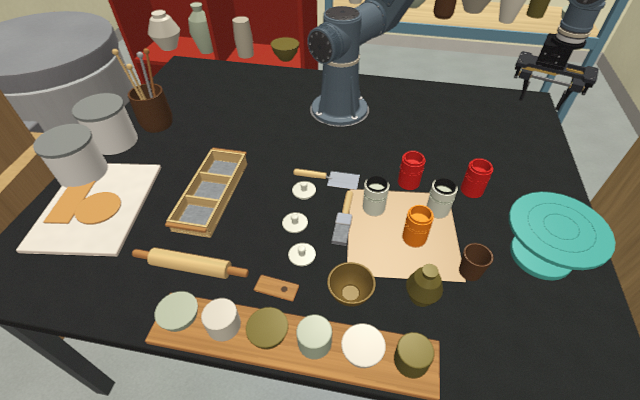

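The top view shows two white caddies at (223,228) and (280,221) on the board. The lids are at (331,158), (344,188) and (344,227), and the tray is at (427,213). The look-alikes are orange at (244,192), red at (190,258) and (248,260), and the pale cups on the rear rack. I choose the two white banded jars, so caddy3 or one other is absent. Next I check with a close crop.

```bash
python3 - <<'E'
from h import *
t=dict(np.load('pics/top0.npz'));s=dict(np.load('pics/scene0.npz'))
a=cv2.resize(t['color'][145:275,195:365],None,fx=4,fy=4,interpolation=cv2.INTER_CUBIC)[:, :680]
b=cv2.resize(s['color'][165:225,350:470],None,fx=5,fy=5,interpolation=cv2.INTER_CUBIC)
im=np.zeros((600,800,3),np.uint8); 
a=cv2.resize(a,(420,321)); im[:321,:420]=a; im[300:600,200:800]=b
cv2.imwrite('pics/crop1.png',im[:,:,::-1])
# lids: white blobs top
hsv=cv2.cvtColor(t['color'],cv2.COLOR_RGB2HSV)
m=((hsv[...,2]>150)&(hsv[...,1]<60)).astype(np.uint8)
m[:140]=0;m[270:]=0;m[:,:205]=0;m[:,360:]=0
n,l,st,ce=cv2.connectedComponentsWithStats(m)
for i in range(1,n):
    if st[i,4]>60: print(st[i],ce[i],ray(t,*ce[i],0.02).round(3))
# tray
m=((hsv[...,2]>120)&(hsv[...,1]>50)).astype(np.uint8); m[:155]=0;m[275:]=0;m[:,:395]=0;m[:,455:]=0
p=np.argwhere(m)[:,::-1].astype(np.float32); r=cv2.minAreaRect(p); print(r)
W=np.array([ray(t,u,v,0.045)[:2] for u,v in cv2.boxPoints(r)]); print(W.round(3),W.mean(0), np.linalg.norm(np.diff(W,axis=0),axis=1))
c=capture('wrist'); print(np.round(c['pose'],3).tolist(),np.round(c['mtx']).tolist())
E
```

```text
[320 147  23  23 391] [330.94373402 157.92327366] [0.683 0.019 0.02 ]
[298 176  14  31 373] [304.39946381 190.94906166] [0.572 0.103 0.02 ]
[333 177  22  23 397] [343.38287154 188.02267003] [ 0.585 -0.024  0.02 ]
[268 210  22  23 408] [278.66421569 220.78921569] [0.472 0.185 0.02 ]
[210 217  25  23 397] [222.75062972 227.44836272] [0.446 0.367 0.02 ]
[333 216  23  22 400] [343.8    226.4925] [ 0.459 -0.028  0.02 ]
[297 239  31  22 583] [311.5025729  249.73070326] [0.381 0.075 0.02 ]
((426.4032287597656, 212.07945251464844), (38.48113250732422, 101.84192657470703), 0.8425243496894836)
[[ 0.349 -0.23 ]
 [ 0.676 -0.229]
 [ 0.677 -0.354]
 [ 0.35  -0.353]] [ 0.51301375 -0.29132235] [0.32724251 0.12420889 0.32718847]
[[0.32, 0.919, 0.231, 0.138], [0.947, -0.31, -0.08, 0.612], [-0.002, 0.245, -0.97, 0.384], [0.0, 0.0, 0.0, 1.0]] [[291.0, 0.0, 322.0], [0.0, 291.0, 197.0], [0.0, 0.0, 1.0]]
```

View pics/crop1.png

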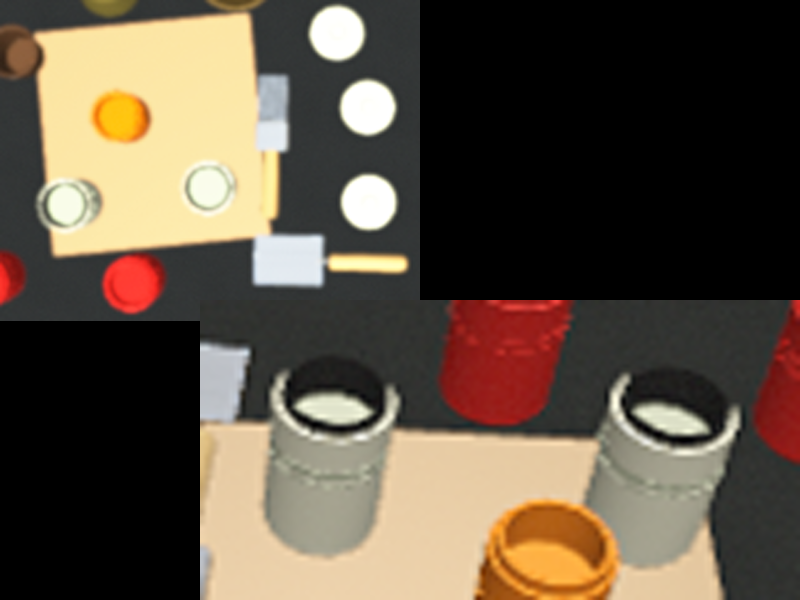

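The crop confirms both white jars have the black collar and grey-green bands, and that the orange and red jars are look-alikes. I move the wrist camera over the two caddies.

Call:
step_arm:
  targets:
    - [1,0.2,-0.2,0.15,0.04]
    - [1,0.4,-0.4,0.28,0.08]
    - [1,0.6,-0.6,0.28,0.104]
    - [1,0.8,-0.8,0.28,0.104]
    - [1,1,-0.9,0.28,0.104]
    - [1,1,-1,0.28,0.104]
    - [1,1,-1,0.28,0.104]
    - [1,1,-1,0.28,0.104]
    - [1,1,-1,0.28,0.104]

```text
time_s: 1.05
position: [0.4522, 0.3401, 0.3004]
tcp_rot: [[-1.0, 0.004, -0.0], [0.004, 1.0, -0.0], [0.0, -0.0, -1.0]]
force: [0.0, -0.1, 0.3]
opening: 1.003
grasp_force: 0.0
```

```bash
python3 - <<'E'
from h import *
c=snap('wrist','w1'); s=read_state(); print(s['position'],s['tcp_rot'].round(3).tolist()); print(np.round(c['pose'],3).tolist())
E
```

```text
[0.45069209 0.34144457 0.30021613] [[-1.0, 0.002, -0.001], [0.002, 1.0, 0.0], [0.001, 0.0, -1.0]]
[[0.004, 0.97, 0.245, 0.386], [1.0, -0.004, -0.001, 0.34], [0.0, 0.245, -0.97, 0.454], [0.0, 0.0, 0.0, 1.0]]
```

View pics/w1.png

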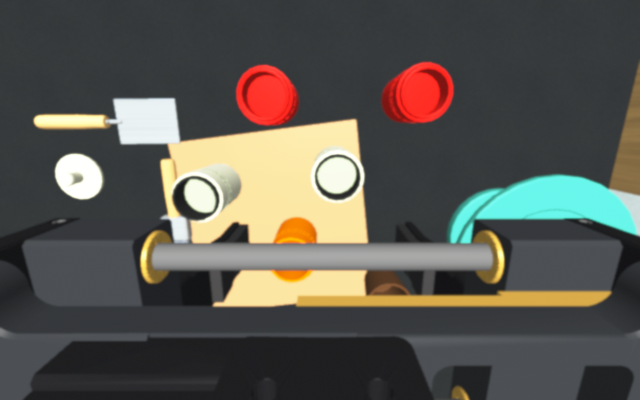

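Caddies sit at (338,175) for B and (200,195) for A, with red jars well clear. I fit the dark collar rings in the wrist and top views.

```bash
cat >> h.py <<'E'
def collar(c,u,v,r=26,th=75):
    g=c['color'].max(2); y0,x0=int(v)-r,int(u)-r
    m=(g[y0:y0+2*r+1,x0:x0+2*r+1]<th).astype(np.uint8)
    n,l,st,ce=cv2.connectedComponentsWithStats(m,connectivity=8)
    # ring: component enclosing center (not touching border), largest
    k=[i for i in range(1,n) if st[i,0]>0 and st[i,1]>0 and st[i,0]+st[i,2]<2*r+1 and st[i,1]+st[i,3]<2*r+1]
    if not k: return None
    i=max(k,key=lambda i:st[i,4]); p=np.argwhere(l==i)[:,::-1]+[x0,y0]
    e=cv2.fitEllipse(cv2.convexHull(p.astype(np.int32))); return e
def tri(cs,ps):
    A=np.zeros((3,3));b=np.zeros(3)
    for c,p in zip(cs,ps):
        o=np.array(c['pose'])[:3,3]; d=ray(c,*p,0)-o; d/=np.linalg.norm(d); M=np.eye(3)-np.outer(d,d); A+=M;b+=M@o
    return np.linalg.solve(A,b)
E
python3 - <<'E'
from h import *
t=dict(np.load('pics/top0.npz'));w=dict(np.load('pics/w1.npz'))
for nm,pt,pw in(('A',(279,221),(200,196)),('B',(222,228),(338,175))):
    for th in (75,100):
        ew=collar(w,*pw,30,th); et=collar(t,*pt,14,th+40)
        print(nm,th,ew,et)
        for z in(.095,.102,.11):
            if ew: print(' w',z,ray(w,*ew[0],z)[:2].round(4), 'diam',[round(a*(.454-z)/.97/291*1e3,1) for a in ew[1]])
        if ew and et: print(' tri',tri([t,w],[et[0],ew[0]]).round(4))
E
```

```text
A 75 ((194.2803955078125, 198.38587951660156), (39.853641510009766, 43.48540496826172), 134.7306365966797) None
 w 0.095 [0.4773 0.1769] diam [50.7, 55.3]
 w 0.102 [0.4755 0.1801] diam [49.7, 54.2]
 w 0.11 [0.4735 0.1837] diam [48.6, 53.0]
A 100 ((195.3433837890625, 197.98800659179688), (42.59530258178711, 45.319671630859375), 108.87659454345703) None
 w 0.095 [0.4768 0.1784] diam [54.2, 57.6]
 w 0.102 [0.475  0.1815] diam [53.1, 56.5]
 w 0.11 [0.473  0.1851] diam [51.9, 55.2]
B 75 ((337.6381530761719, 177.73358154296875), (40.574851989746094, 42.40000915527344), 59.85424041748047) ((213.47528076171875, 229.03623962402344), (2.197556734085083, 9.772445678710938), 164.1423797607422)
 w 0.095 [0.4513 0.3594] diam [51.6, 53.9]
 w 0.102 [0.45  0.359] diam [50.6, 52.9]
 w 0.11 [0.4485 0.3585] diam [49.4, 51.7]
 tri [0.4428 0.3603 0.1612]Traceback (most recent call last):
  File "<stdin>", line 5, in <module>
  File "h.py", line 18, in collar
    e=cv2.fitEllipse(cv2.convexHull(p.astype(np.int32))); return e
cv2.error: OpenCV(4.12.0) /io/opencv/modules/imgproc/src/shapedescr.cpp:361: error: (-201:Incorrect size of input array) There should be at least 5 points to fit the ellipse in function 'fitEllipseNoDirect'
```

Call:
step_arm:
  targets:
    - [1,0,0.07,-0.15,0]
    - [1,0,0.07,-0.3,0]
    - [1,0,0.07,-0.45,0]
    - [1,0,0.07,-0.6,0]
    - [1,0,0.07,-0.7,0]
    - [1,0,0.07,-0.8,0]
    - [1,0,0.07,-0.86,0]
    - [1,0,0.07,-0.9,0]
    - [1,0,0.07,-0.93,0]
    - [1,0,0.07,-0.93,0]

```text
time_s: 2.1
position: [0.4496, 0.36, 0.0674]
tcp_rot: [[-1.0, -0.001, -0.001], [-0.001, 1.0, -0.0], [0.001, -0.0, -1.0]]
force: [0.1, -0.1, 0.9]
opening: 1.001
grasp_force: 0.0
```

```bash
python3 - <<'E'
from h import *
c=snap('wrist','w2'); s=read_state(); print(s['position'],s['force'],c['pose'].round(3).tolist())
E
```

```text
[0.45020401 0.36001642 0.06814583] [ 0.63652503 -0.35518632  0.51045107] [[-0.002, 0.97, 0.244, 0.383], [1.0, 0.002, 0.0, 0.359], [-0.0, 0.244, -0.97, 0.221], [0.0, 0.0, 0.0, 1.0]]
```

View pics/w2.png

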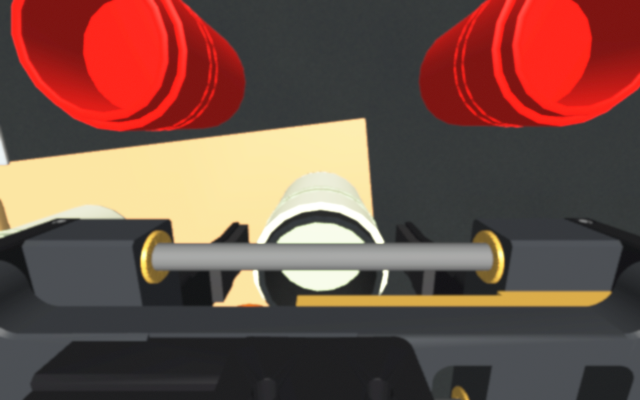

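The caddy is centred between the fingers (u≈320, near rim edge at row ≈205, which gives x≈0.449). I close and lift a little.

Call:
step_arm:
  targets:
    - [0.4,0,0,0,0]
    - [0.2,0,0,0,0]
    - [0.2,0,0,0,0]
    - [0.2,0,0,0,0]
    - [0.2,0,0,0,0]
    - [0.2,0,0,0,0]
    - [0.2,0,0,0.02,0]
    - [0.2,0,0,0.06,0]
    - [0.2,0,0,0.12,0]
    - [0.2,0,0,0.12,0]

```text
time_s: 3.15
position: [0.4517, 0.3602, 0.0998]
tcp_rot: [[-1.0, -0.0, 0.003], [-0.0, 1.0, 0.002], [-0.003, 0.002, -1.0]]
force: [1.5, -0.2, -2.5]
opening: 0.742
grasp_force: 29.9
```

Call:
step_arm:
  targets:
    - [0.2,0,0,0.1,0]
    - [0.2,0,0,0.22,0]
    - [0.2,0,0,0.36,0]
    - [0.2,0.02,-0.05,0.5,0]
    - [0.2,0.06,-0.15,0.62,0]
    - [0.2,0.1,-0.28,0.74,0]
    - [0.2,0.16,-0.42,0.82,0]
    - [0.2,0.22,-0.56,0.86,0]
    - [0.2,0.28,-0.7,0.88,0]
    - [0.2,0.34,-0.84,0.88,0]
    - [0.2,0.38,-0.98,0.88,0]

```text
time_s: 4.25
position: [0.546, 0.1129, 0.3177]
tcp_rot: [[-1.0, 0.0, 0.0], [0.0, 1.0, 0.0], [-0.0, 0.0, -1.0]]
force: [0.6, 0.1, -3.0]
opening: 0.74
grasp_force: 29.9
```

Call:
step_arm:
  targets:
    - [0.2,0.03,-0.15,0,0]
    - [0.2,0.06,-0.3,0,0]
    - [0.2,0.08,-0.45,0,0]
    - [0.2,0.1,-0.6,0,0]
    - [0.2,0.12,-0.75,0,0]
    - [0.2,0.14,-0.9,0,0]
    - [0.2,0.14,-1,0,0]
    - [0.2,0.14,-1,0,0]

```text
time_s: 5.05
position: [0.5803, -0.1393, 0.3169]
tcp_rot: [[-1.0, 0.004, -0.001], [0.004, 1.0, -0.001], [0.001, -0.001, -1.0]]
force: [-0.3, 0.9, -3.6]
opening: 0.741
grasp_force: 29.9
```

Call:
step_arm:
  targets:
    - [0.2,0,-0.15,0,0]
    - [0.2,0,-0.3,0,0]
    - [0.2,0,-0.45,0,0]
    - [0.2,0,-0.55,0,0]
    - [0.2,0,-0.58,0,0]
    - [0.2,0,-0.58,0,0]
    - [0.2,0,-0.58,0,0]

```text
time_s: 5.75
position: [0.5804, -0.2787, 0.3175]
tcp_rot: [[-1.0, -0.001, -0.001], [-0.001, 1.0, 0.002], [0.001, 0.002, -1.0]]
force: [0.3, -0.3, -4.0]
opening: 0.739
grasp_force: 29.9
```

```bash
python3 - <<'E'
from h import *
c=snap('wrist','w3'); s=read_state(); print(s['position'],s['opening'])
E
```

```text
[ 0.58048985 -0.27854509  0.3177431 ] 0.7425082621700472
```

View pics/w3.png

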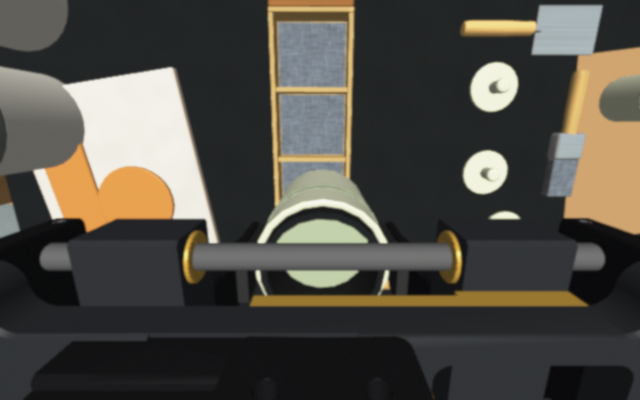

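The tray is at (312,90), with cross walls at rows ~90 and ~159 and an end wall at row ~15. Two lids are visible at (495,86) and (485,172).

```bash
python3 - <<'E'
from h import *
c=dict(np.load('pics/w3.npz'))
for n,u,v,z in(('endL',272,16,.045),('endR',352,14,.045),('cw1L',275,90,.04),('cw1R',350,89,.04),('cw2L',277,159,.04),('cw2R',350,159,.04),('wallL',272.5,60,.045),('wallR',352,60,.045)):
    print(n,ray(c,u,v,z).round(4))
h=cv2.cvtColor(c['color'],cv2.COLOR_RGB2HSV)
m=((h[...,1]>70)&(h[...,2]>110)).astype(int)
for v in(40,60,120,135):
    x=np.where(m[v,255:370])[0]+255; print(v,x, [ray(c,u,v,.045)[1].round(4) for u in (x.min()-.5,x.max()+.5)])
for u in(300,312,325):
    x=np.where(m[:190,u])[0]; print(u,x)
E
```

```text
endL [ 0.3772 -0.3441  0.045 ]
endR [ 0.3746 -0.2396  0.045 ]
cw1L [ 0.4678 -0.3443  0.04  ]
cw1R [ 0.4663 -0.2395  0.04  ]
cw2L [ 0.5641 -0.345   0.04  ]
cw2R [ 0.564 -0.237  0.04 ]
wallL [ 0.4301 -0.3455  0.045 ]
wallR [ 0.4299 -0.2382  0.045 ]
40 [269 270 271 272 273 274 276 277 347 348 349 350 351 352 353] [np.float64(-0.3499), np.float64(-0.2368)]
60 [269 270 271 272 273 274 275 277 346 347 348 349 350 351 352] [np.float64(-0.3509), np.float64(-0.2375)]
120 [271 272 273 274 275 276 277 279 345 346 347 348 349 350 351] [np.float64(-0.3515), np.float64(-0.2368)]
135 [272 273 274 275 276 277 278 279 280 345 346 347 348 349 350] [np.float64(-0.3509), np.float64(-0.2377)]
300 [  0   1   2   3   4   5   6   7   8   9  10  11  12  20  21  87  88  89
  90  91  92  93  94 155 156 157 158 159 160 161]
312 [  0   1   2   3   4   5   6   7   8   9  10  11  12  20  21  87  88  89
  90  91  92  93 155 156 157 158 159 160 161]
325 [  0   1   2   3   4   5   6   7   8   9  10  11  12  20  21  87  88  89
  90  91  92  93  94 155 156 157 158 159 160 161]
```

Call:
step_arm:
  targets:
    - [0.2,0.07,-0.03,-0.04,0]
    - [0.2,0.134,-0.062,-0.12,0]
    - [0.2,0.134,-0.062,-0.26,0]
    - [0.2,0.134,-0.062,-0.4,0]
    - [0.2,0.134,-0.062,-0.54,0]
    - [0.2,0.134,-0.062,-0.68,0]
    - [0.2,0.134,-0.062,-0.8,0]
    - [0.2,0.134,-0.062,-0.88,0]
    - [0.2,0.134,-0.062,-0.92,0]
    - [0.2,0.134,-0.062,-0.94,0]
    - [0.2,0.134,-0.062,-0.94,0]
    - [0.2,0.134,-0.062,-0.94,0]

```text
time_s: 7.0
position: [0.6151, -0.2964, 0.0845]
tcp_rot: [[-1.0, -0.0, 0.002], [-0.0, 1.0, -0.002], [-0.002, -0.002, -1.0]]
force: [0.5, -0.2, -2.9]
opening: 0.742
grasp_force: 29.9
```

Call:
step_arm:
  targets:
    - [0.2,0,0,-0.008,0]
    - [0.2,0,0,-0.016,0]
    - [0.2,0,0,-0.024,0]
    - [0.2,0,0,-0.032,0]
    - [0.2,0,0,-0.032,0]

```text
time_s: 7.5
position: [0.6139, -0.2961, 0.0747]
tcp_rot: [[-1.0, 0.0, -0.0], [0.0, 1.0, 0.0], [0.0, 0.0, -1.0]]
force: [-0.3, -0.1, -2.4]
opening: 0.74
grasp_force: 29.9
```

Call:
step_arm:
  targets:
    - [0.2,0,0,-0.005,0]
    - [0.2,0,0,-0.01,0]
    - [0.2,0,0,-0.01,0]

```text
time_s: 7.8
position: [0.6141, -0.2962, 0.0746]
tcp_rot: [[-1.0, -0.0, 0.0], [-0.0, 1.0, -0.0], [-0.0, -0.0, -1.0]]
force: [-3.0, 1.2, 6.8]
opening: 0.739
grasp_force: 29.9
```

Call:
step_arm:
  targets:
    - [0.2,0,0,-0.003,0]
    - [0.2,0,0,-0.006,0]
    - [0.2,0,0,-0.006,0]

```text
time_s: 8.1
position: [0.6141, -0.2962, 0.0745]
tcp_rot: [[-1.0, -0.0, 0.0], [-0.0, 1.0, -0.0], [-0.0, -0.0, -1.0]]
force: [-3.8, 2.7, 13.5]
opening: 0.741
grasp_force: 29.8
```

Call:
step_arm:
  targets:
    - [0.2,0,0,-0.003,0]
    - [0.2,0,0,-0.006,0]
    - [0.2,0,0,-0.006,0]

```text
time_s: 8.4
position: [0.6141, -0.2962, 0.0745]
tcp_rot: [[-1.0, -0.0, 0.001], [-0.0, 1.0, -0.001], [-0.001, -0.001, -1.0]]
force: [-6.5, 3.7, 19.5]
opening: 0.739
grasp_force: 29.8
```

Call:
step_arm:
  targets:
    - [0.2,0,0,-0.003,0]
    - [0.2,0,0,-0.006,0]
    - [0.2,0,0,-0.006,0]

```text
time_s: 8.7
position: [0.6141, -0.2962, 0.0745]
tcp_rot: [[-1.0, -0.0, 0.001], [-0.0, 1.0, -0.001], [-0.001, -0.001, -1.0]]
force: [-9.1, 3.6, 26.1]
opening: 0.742
grasp_force: 29.8
```

Contact is at TCP z = 0.0745, so the board has almost no thickness and the caddy is on the floor. I relax the force, release and rise.

Call:
step_arm:
  targets:
    - [0.2,0,0,0.012,0]
    - [0.2,0,0,0.022,0]
    - [0.2,0,0,0.022,0]
    - [0.5,0,0,0.022,0]
    - [0.7,0,0,0.022,0]
    - [0.9,0,0,0.022,0]
    - [1,0,0,0.022,0]
    - [1,0,0,0.022,0]
    - [1,0,0,0.06,0]
    - [1,0,0,0.14,0]
    - [1,0,0,0.26,0]
    - [1,0,0,0.4,0]
    - [1,0,0,0.55,0]
    - [1,0,0,0.7,0]
    - [1,-0.05,0.12,0.8,0]
    - [1,-0.1,0.3,0.85,0]
    - [1,-0.15,0.5,0.85,0]
    - [1,-0.2,0.7,0.85,0]
    - [1,-0.25,0.9,0.85,0]
    - [1,-0.25,1,0.85,0]

```text
time_s: 10.7
position: [0.5493, -0.0426, 0.2814]
tcp_rot: [[-1.0, -0.002, -0.001], [-0.002, 1.0, 0.001], [0.001, 0.001, -1.0]]
force: [0.7, 0.4, 0.9]
opening: 0.999
grasp_force: 0.0
```

Call:
step_arm:
  targets:
    - [1,-0.05,0.15,0,0]
    - [1,-0.1,0.3,0,0]
    - [1,-0.16,0.5,0,0]
    - [1,-0.22,0.7,0,0]
    - [1,-0.3,0.88,0,0]
    - [1,-0.3,0.9,0,0]
    - [1,-0.3,0.9,0,0]
    - [1,-0.3,0.9,0,0]

```text
time_s: 11.5
position: [0.4773, 0.1782, 0.281]
tcp_rot: [[-1.0, 0.0, 0.002], [0.0, 1.0, -0.001], [-0.002, -0.001, -1.0]]
force: [-0.8, -0.9, 0.3]
opening: 1.006
grasp_force: 0.0
```

```bash
python3 - <<'E'
from h import *
c=snap('wrist','w4'); s=read_state(); print(s['position'])
u,v=proj(c,[.474,.184,.102]); print(u,v)
for th in(75,100,120):
    e=collar(c,u,v,32,th); print(e, e and ray(c,*e[0],.100).round(4), e and [x*(c['pose'][2,3]-.1)/.97/291 for x in e[1]])
# outer porcelain rim near edge by column scan
g=c['color'].astype(int); 
for uu in (int(u)-4,int(u),int(u)+4): print(g[int(v)-38:int(v)+40:2,uu].tolist())
E
```

```text
[0.47749555 0.17775936 0.28085995]
327.39323359884406 179.63725687024964
((323.5748596191406, 181.04476928710938), (44.002098083496094, 45.16164779663086), 90.4540786743164) [0.4761 0.1796 0.1   ] [np.float64(0.05218669615972752), np.float64(0.05356192759634304)]
((323.6248474121094, 180.63735961914062), (45.439422607421875, 46.16033172607422), 76.0552978515625) [0.4756 0.1796 0.1   ] [np.float64(0.053891369833939745), np.float64(0.054746371453692)]
((323.5916748046875, 180.30491638183594), (46.715389251708984, 46.81740188598633), 131.7014617919922) [0.4752 0.1796 0.1   ] [np.float64(0.055404672300767656), np.float64(0.055525659766851275)]
[[253, 234, 172], [253, 234, 172], [252, 234, 173], [245, 235, 197], [233, 235, 211], [239, 243, 223], [254, 254, 252], [253, 253, 246], [99, 101, 90], [125, 134, 114], [240, 247, 223], [248, 252, 236], [249, 252, 236], [248, 252, 236], [248, 252, 235], [248, 252, 235], [248, 252, 235], [248, 252, 235], [248, 252, 235], [248, 252, 235], [248, 252, 235], [248, 252, 235], [248, 252, 234], [248, 252, 234], [248, 252, 234], [248, 252, 234], [248, 252, 
[... 807 characters left out ...]
51, 229, 162], [251, 229, 162], [251, 229, 162]]
[[253, 234, 172], [253, 234, 171], [253, 234, 170], [252, 234, 175], [240, 234, 202], [233, 238, 214], [248, 249, 239], [255, 255, 253], [214, 217, 189], [72, 75, 71], [181, 193, 161], [247, 251, 233], [248, 252, 235], [248, 252, 236], [248, 252, 235], [248, 252, 235], [248, 252, 235], [248, 252, 235], [248, 252, 235], [248, 252, 235], [248, 252, 235], [248, 252, 234], [248, 252, 234], [248, 252, 234], [248, 252, 234], [248, 252, 234], [246, 251, 232], [202, 216, 179], [66, 69, 61], [40, 42, 40], [50, 52, 51], [142, 144, 127], [249, 247, 226], [251, 232, 175], [252, 229, 162], [252, 229, 162], [251, 229, 162], [251, 229, 162], [251, 229, 162]]
```

Call:
step_arm:
  targets:
    - [1,-0.008,0.008,-0.15,0]
    - [1,-0.008,0.008,-0.3,0]
    - [1,-0.008,0.008,-0.45,0]
    - [1,-0.008,0.008,-0.58,0]
    - [1,-0.008,0.008,-0.68,0]
    - [1,-0.008,0.008,-0.76,0]
    - [1,-0.008,0.008,-0.82,0]
    - [1,-0.008,0.008,-0.852,0]
    - [1,-0.008,0.008,-0.852,0]
    - [1,-0.008,0.008,-0.852,0]

```text
time_s: 12.55
position: [0.4754, 0.1803, 0.0679]
tcp_rot: [[-1.0, 0.001, 0.001], [0.001, 1.0, 0.0], [-0.001, 0.0, -1.0]]
force: [-0.4, -0.5, 0.2]
opening: 0.999
grasp_force: 0.0
```

Call:
step_arm:
  targets:
    - [0.4,0,0,0,0]
    - [0.2,0,0,0,0]
    - [0.2,0,0,0,0]
    - [0.2,0,0,0,0]
    - [0.2,0,0,0,0]
    - [0.2,0,0,0,0]
    - [0.2,0,0,0.02,0]
    - [0.2,0,0,0.06,0]
    - [0.2,0,0,0.12,0]
    - [0.2,0,0,0.12,0]

```text
time_s: 13.55
position: [0.4756, 0.1814, 0.099]
tcp_rot: [[-1.0, 0.0, 0.003], [0.0, 1.0, 0.001], [-0.003, 0.001, -1.0]]
force: [0.2, 0.4, -3.2]
opening: 0.741
grasp_force: 31.3
```

Call:
step_arm:
  targets:
    - [0.2,0,0,0.1,0]
    - [0.2,0,0,0.22,0]
    - [0.2,0,-0.05,0.34,0]
    - [0.2,-0.02,-0.14,0.44,0]
    - [0.2,-0.05,-0.27,0.48,0]
    - [0.2,-0.08,-0.41,0.48,0]
    - [0.2,-0.11,-0.56,0.48,0]
    - [0.2,-0.14,-0.71,0.48,0]
    - [0.2,-0.17,-0.86,0.48,0]
    - [0.2,-0.2,-0.98,0.48,0]

```text
time_s: 14.55
position: [0.4238, -0.0656, 0.2172]
tcp_rot: [[-1.0, 0.001, -0.0], [0.001, 1.0, 0.0], [0.0, 0.0, -1.0]]
force: [0.3, -0.6, -3.0]
opening: 0.742
grasp_force: 31.3
```

Call:
step_arm:
  targets:
    - [0.2,-0.01,-0.15,0,0]
    - [0.2,-0.02,-0.3,0,0]
    - [0.2,-0.03,-0.45,0,0]
    - [0.2,-0.03,-0.6,0,0]
    - [0.2,-0.03,-0.75,0,0]
    - [0.2,-0.03,-0.86,0,0]
    - [0.2,-0.03,-0.92,0,0]
    - [0.2,-0.03,-0.92,0,0]
    - [0.2,-0.03,-0.92,0,0]

```text
time_s: 15.45
position: [0.4164, -0.2923, 0.2169]
tcp_rot: [[-1.0, 0.0, -0.002], [0.0, 1.0, 0.003], [0.002, 0.003, -1.0]]
force: [-0.7, 0.4, -4.2]
opening: 0.737
grasp_force: 31.3
```

Target contact is z≈0.0745. I go down to 0.078 first.

Call:
step_arm:
  targets:
    - [0.2,0.006,-0.006,-0.1,0]
    - [0.2,0.006,-0.006,-0.22,0]
    - [0.2,0.006,-0.006,-0.34,0]
    - [0.2,0.006,-0.006,-0.44,0]
    - [0.2,0.006,-0.006,-0.5,0]
    - [0.2,0.006,-0.006,-0.54,0]
    - [0.2,0.006,-0.006,-0.555,0]
    - [0.2,0.006,-0.006,-0.555,0]
    - [0.2,0.006,-0.006,-0.555,0]

```text
time_s: 16.35
position: [0.4191, -0.2957, 0.0796]
tcp_rot: [[-1.0, -0.0, 0.001], [-0.0, 1.0, -0.001], [-0.001, -0.001, -1.0]]
force: [0.4, -0.2, -4.0]
opening: 0.742
grasp_force: 31.3
```

Call:
step_arm:
  targets:
    - [0.2,0,0,-0.006,0]
    - [0.2,0,0,-0.012,0]
    - [0.2,0,0,-0.016,0]
    - [0.2,0,0,-0.016,0]

```text
time_s: 16.75
position: [0.4185, -0.2956, 0.0748]
tcp_rot: [[-1.0, 0.0, 0.0], [0.0, 1.0, 0.0], [-0.0, 0.0, -1.0]]
force: [-1.0, 0.7, -4.5]
opening: 0.738
grasp_force: 31.3
```

Call:
step_arm:
  targets:
    - [0.2,0,0,-0.003,0]
    - [0.2,0,0,-0.006,0]
    - [0.2,0,0,-0.006,0]

```text
time_s: 17.05
position: [0.4186, -0.2957, 0.0741]
tcp_rot: [[-1.0, 0.0, 0.0], [0.0, 1.0, -0.0], [-0.0, -0.0, -1.0]]
force: [-1.6, 0.7, 4.8]
opening: 0.738
grasp_force: 31.5
```

Call:
step_arm:
  targets:
    - [0.2,0,0,-0.003,0]
    - [0.2,0,0,-0.005,0]
    - [0.2,0,0,-0.005,0]

```text
time_s: 17.35
position: [0.4186, -0.2958, 0.0741]
tcp_rot: [[-1.0, 0.0, 0.001], [0.0, 1.0, -0.001], [-0.001, -0.001, -1.0]]
force: [-3.5, 2.1, 15.0]
opening: 0.738
grasp_force: 31.7
```

Call:
step_arm:
  targets:
    - [0.2,0,0,0.008,0]
    - [0.2,0,0,0.01,0]
    - [0.5,0,0,0.01,0]
    - [0.7,0,0,0.01,0]
    - [0.9,0,0,0.01,0]
    - [1,0,0,0.01,0]
    - [1,0,0,0.01,0]
    - [1,0,0,0.05,0]
    - [1,0,0,0.14,0]
    - [1,0,0,0.26,0]
    - [1,0,0,0.4,0]
    - [1,0,0,0.55,0]
    - [1,0.06,0,0.7,0]
    - [1,0.2,0.1,0.85,0]
    - [1,0.36,0.2,0.95,0]
    - [1,0.52,0.35,0.98,0]
    - [1,0.7,0.5,0.98,0]
    - [1,0.88,0.65,0.98,0]
    - [1,0.88,0.7,0.98,0]
    - [1,0.88,0.7,0.98,0]

```text
time_s: 19.35
position: [0.641, -0.1157, 0.3175]
tcp_rot: [[-1.0, -0.006, 0.002], [-0.006, 1.0, 0.002], [-0.002, 0.002, -1.0]]
force: [0.4, -0.6, 0.3]
opening: 0.999
grasp_force: 0.0
```

```bash
python3 - <<'E'
from h import *
c=snap('wrist','w5'); s=read_state(); print(s['position'])
E
```

```text
[ 0.63937907 -0.11798259  0.31726664]
```

View pics/w5.png

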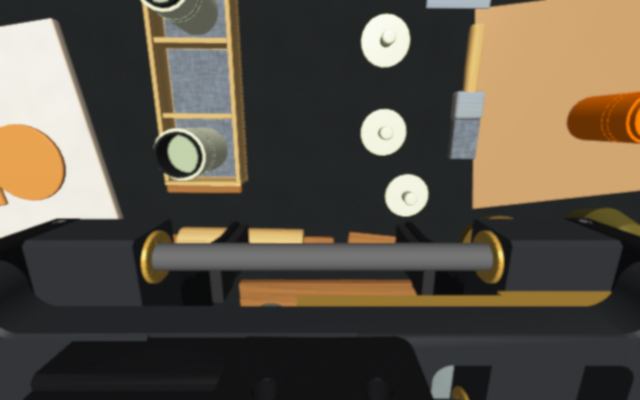

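Both caddies stand in the end cells. The lids are at (386,40), (384,131) and (407,195). I measure them.

```bash
cat >> h.py <<'E'
def lids(c,z=.021,amin=300):
    h=cv2.cvtColor(c['color'],cv2.COLOR_RGB2HSV); m=((h[...,2]>140)&(h[...,1]<45)).astype(np.uint8)
    n,l,st,ce=cv2.connectedComponentsWithStats(m); o=[]
    for i in range(1,n):
        if st[i,4]>amin:
            k=cv2.findContours((l==i).astype(np.uint8),0,cv2.CHAIN_APPROX_NONE)[0][0]
            if len(k)<20: continue
            e=cv2.fitEllipse(cv2.convexHull(k)); o.append((np.round(e[0],1),np.round(e[1],1),ray(c,*e[0],z).round(4)))
    return o
E
python3 - <<'E'
from h import *
c=dict(np.load('pics/w5.npz'))
for o in lids(c): print(o)
for p in((183,155),(165,2)):
    try: e=collar(c,*p,32,100); print(e, ray(c,*e[0],.106))
    except Exception as x: print(x)
E
```

```text
bash:   994 Segmentation fault         python3 - <<'E'
from h import *
c=dict(np.load('pics/w5.npz'))
for o in lids(c): print(o)
for p in((183,155),(165,2)):
    try: e=collar(c,*p,32,100); print(e, ray(c,*e[0],.106))
    except Exception as x: print(x)
E
```

```bash
sed -i 's/e=cv2.fitEllipse(cv2.convexHull(k)); o/e=cv2.fitEllipse(k); o/' h.py
python3 -u - <<'E'
from h import *
c=dict(np.load('pics/w5.npz'))
for o in lids(c): print(o)
e=collar(c,183,155,32,100); print(e, e and ray(c,*e[0],.106))
E
```

```text
(array([458. ,   3.5]), array([ 7.5, 97.7]), array([0.4145, 0.0688, 0.021 ]))
(array([385.1,  40. ]), array([47.9, 53.2]), array([ 0.4604, -0.0281,  0.021 ]))
(array([ 44.9, 139.7]), array([112.6, 230.5]), array([ 0.6013, -0.536 ,  0.021 ]))
(array([199.6,  79.7]), array([63. , 75.2]), array([ 0.5144, -0.2934,  0.021 ]))
(array([469.7, 104.4]), array([28. , 31.2]), array([0.5457, 0.1021, 0.021 ]))
(array([383. , 131.7]), array([44.1, 46.5]), array([ 0.586 , -0.0237,  0.021 ]))
(array([199.7, 147.8]), array([60.8, 77.3]), array([ 0.6118, -0.3026,  0.021 ]))
(array([465.5, 138.7]), array([24. , 43.4]), array([0.5956, 0.1024, 0.021 ]))
(array([406.2, 194.8]), array([40.6, 43.3]), array([0.6839, 0.019 , 0.021 ]))
(array([442.2, 382.5]), array([17.2, 33.3]), array([1.0519, 0.1167, 0.021 ]))
((207.91677856445312, 159.9605712890625), (4.687313079833984, 16.68522834777832), 16.749786376953125) [ 0.6197687  -0.25873521  0.106     ]
```

Call:
step_arm:
  targets:
    - [1,-0.1,0.15,-0.1,0]
    - [1,-0.218,0.3,-0.25,0]
    - [1,-0.218,0.374,-0.4,0]
    - [1,-0.218,0.374,-0.55,0]
    - [1,-0.218,0.374,-0.65,0]
    - [1,-0.218,0.374,-0.72,0]
    - [1,-0.218,0.374,-0.72,0]
    - [1,-0.218,0.374,-0.72,0]

```text
time_s: 20.2
position: [0.5839, -0.0281, 0.1377]
tcp_rot: [[-1.0, 0.001, 0.0], [0.001, 1.0, -0.0], [-0.0, -0.0, -1.0]]
force: [-0.1, -0.5, -0.2]
opening: 0.999
grasp_force: 0.0
```

```bash
python3 -u - <<'E'
from h import *
P=[]
for i in range(3):
    c=snap('wrist','w6'); P.append(read_state()['position'])
    print(P[-1],[o for o in lids(c) if 40<o[1][0]<140 and o[2][0]>.5])
E
```

```text
[ 0.58458765 -0.02806864  0.13831675] [(array([ 30.1, 124.3]), array([ 68. , 116.7]), array([ 0.5177, -0.2916,  0.021 ])), (array([459.4, 179.9]), array([ 44.5, 127. ]), array([0.5688, 0.1013, 0.021 ])), (array([327.1, 197.2]), array([69.1, 70.9]), array([ 0.5857, -0.0236,  0.021 ])), (array([ 35.1, 205.3]), array([48.1, 88.6]), array([ 0.5936, -0.3055,  0.021 ]))]
[ 0.58489027 -0.02794974  0.13863231] [(array([ 30.4, 123. ]), array([ 68.3, 117. ]), array([ 0.5175, -0.2917,  0.021 ])), (array([459.3, 178.7]), array([ 44.5, 127.4]), array([0.5687, 0.1013, 0.021 ])), (array([327.1, 196.1]), array([69. , 70.8]), array([ 0.5857, -0.0236,  0.021 ])), (array([ 35.5, 204.8]), array([49.1, 89.5]), array([ 0.5943, -0.3058,  0.021 ]))]
[ 0.58498073 -0.02778298  0.13870611] [(array([ 30.4, 122.4]), array([ 68.3, 117.1]), array([ 0.5175, -0.2918,  0.021 ])), (array([459.2, 178.4]), array([ 44.5, 127.1]), array([0.5688, 0.1014, 0.021 ])), (array([327. , 195.6]), array([69. , 70.7]), array([ 0.5856, -0.0236,  0.021 ])), (array([ 35.6, 204.7]), array([49. , 89.9]), array([ 0.5947, -0.3059,  0.021 ]))]
```

View pics/w6.png

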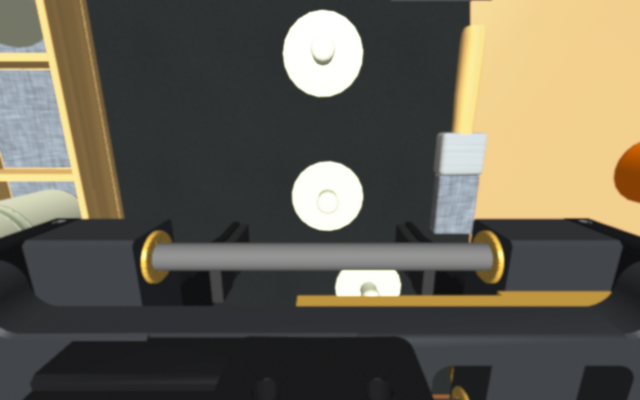

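The lid is at (327,196) with its knob at (327,201). I descend and grip the knob.

Call:
step_arm:
  targets:
    - [1,0.003,0.017,-0.1,0]
    - [0.6,0.003,0.017,-0.2,0]
    - [0.3,0.003,0.017,-0.28,0]
    - [0,0.003,0.017,-0.35,0]
    - [0,0.003,0.017,-0.4,0]
    - [0,0.003,0.017,-0.423,0]
    - [0,0.003,0.017,-0.423,0]
    - [0,0.003,0.017,-0.423,0]

```text
time_s: 21.15
position: [0.5855, -0.023, 0.0321]
tcp_rot: [[-1.0, 0.0, 0.001], [0.0, 1.0, -0.0], [-0.001, -0.0, -1.0]]
force: [-0.2, 0.0, 0.4]
opening: 0.521
grasp_force: 0.0
```

Call:
step_arm:
  targets:
    - [-0.3,0,0,0,0]
    - [-0.6,0,0,0,0]
    - [-0.8,0,0,0,0]
    - [-0.8,0,0,0,0]
    - [-0.8,0,0,0,0]
    - [-0.8,0,0,0,0]

```text
time_s: 21.75
position: [0.585, -0.0229, 0.0315]
tcp_rot: [[-1.0, 0.0, 0.0], [0.0, 1.0, -0.0], [-0.0, -0.0, -1.0]]
force: [-1.2, -0.3, 2.4]
opening: 0.221
grasp_force: 30.0
```

Call:
step_arm:
  targets:
    - [-0.8,0,0,0.06,0]
    - [-0.8,0,0,0.16,0]
    - [-0.8,0,0,0.3,0]
    - [-0.8,0,0,0.45,0]
    - [-0.8,0,-0.08,0.6,0]
    - [-0.8,0.06,-0.2,0.75,0]
    - [-0.8,0.12,-0.34,0.88,0]
    - [-0.8,0.18,-0.48,0.98,0]
    - [-0.8,0.24,-0.62,1,0]
    - [-0.8,0.3,-0.76,1,0]
    - [-0.8,0.34,-0.9,1,0]
    - [-0.8,0.34,-1,1,0]
    - [-0.8,0.34,-1,1,0]
    - [-0.8,0.34,-1,1,0]

```text
time_s: 23.15
position: [0.6692, -0.2729, 0.2813]
tcp_rot: [[-1.0, 0.001, -0.001], [0.001, 1.0, 0.001], [0.001, 0.001, -1.0]]
force: [-0.4, 0.3, -1.1]
opening: 0.219
grasp_force: 30.0
```

```bash
python3 -u - <<'E'
from h import *
for i in range(2):
    c=snap('wrist','w7'); s=read_state();print(s['position'],s['opening'],s['grasp_force'])
u,v=proj(c,[.614,-.296,.106]); print(u,v)
for th in(75,100,120):
    e=collar(c,u,v,36,th); print(e, e and ray(c,*e[0],.106).round(4))
E
```

```text
[ 0.66932863 -0.27198964  0.28144867] 0.22022731869676707 29.997482313774526
[ 0.66946695 -0.27148885  0.28152542] 0.22369653131751857 29.997386005707085
300.4577181888085 134.30281879818307
((299.6252746582031, 133.47828674316406), (49.253517150878906, 50.606903076171875), 163.14366149902344) [ 0.6131 -0.2969  0.106 ]
((299.5795593261719, 133.48541259765625), (49.759212493896484, 51.47616958618164), 162.26028442382812) [ 0.6131 -0.297   0.106 ]
((299.6391906738281, 133.52748107910156), (50.620418548583984, 51.90431213378906), 168.3386688232422) [ 0.6132 -0.2969  0.106 ]
```

View pics/w7.png

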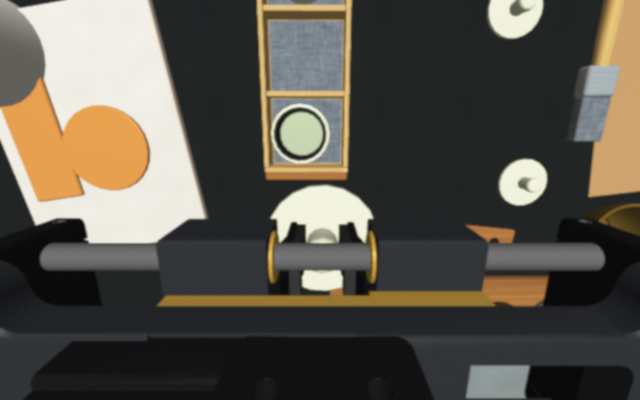

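The caddy is at (300,133) and the lid is held level. I move above the caddy.

Call:
step_arm:
  targets:
    - [-0.8,-0.1,-0.05,-0.05,0]
    - [-0.8,-0.226,-0.101,-0.15,0]
    - [-0.8,-0.226,-0.101,-0.28,0]
    - [-0.8,-0.226,-0.101,-0.4,0]
    - [-0.8,-0.226,-0.101,-0.48,0]
    - [-0.8,-0.226,-0.101,-0.526,0]
    - [-0.8,-0.226,-0.101,-0.526,0]
    - [-0.8,-0.226,-0.101,-0.526,0]
    - [-0.8,-0.226,-0.101,-0.526,0]

```text
time_s: 24.15
position: [0.6144, -0.2984, 0.1516]
tcp_rot: [[-1.0, -0.0, 0.003], [-0.0, 1.0, -0.002], [-0.003, -0.002, -1.0]]
force: [0.2, 0.3, -1.2]
opening: 0.221
grasp_force: 30.0
```

```bash
python3 -u - <<'E'
from h import *
for i in range(4):
    c=snap('wrist','w8'); s=read_state();print(s['position'],s['force'])
E
```

```text
[ 0.61435449 -0.29844498  0.15156904] [-0.63792997  0.36421278 -1.28327414]
[ 0.61417379 -0.29845495  0.15139177] [-0.03097781 -0.30195019 -0.50468099]
[ 0.61397094 -0.29842151  0.15114781] [ 0.00718593  0.63252219 -1.49516339]
[ 0.6137754  -0.2983402   0.15083747] [-0.42061815 -0.88580739 -0.55561613]
```

Call:
step_arm:
  targets:
    - [-0.8,-0.002,0.007,-0.015,0]
    - [-0.8,-0.002,0.007,-0.03,0]
    - [-0.8,-0.002,0.007,-0.045,0]
    - [-0.8,-0.002,0.007,-0.06,0]
    - [-0.8,-0.002,0.007,-0.075,0]
    - [-0.8,-0.002,0.007,-0.085,0]
    - [-0.8,-0.002,0.007,-0.095,0]
    - [-0.8,-0.002,0.007,-0.095,0]

```text
time_s: 25.15
position: [0.6126, -0.2962, 0.1255]
tcp_rot: [[-1.0, 0.0, -0.001], [0.0, 1.0, 0.001], [0.001, 0.001, -1.0]]
force: [-0.2, 0.5, -0.5]
opening: 0.219
grasp_force: 30.0
```

Call:
step_arm:
  targets:
    - [-0.8,0,0,-0.005,0]
    - [-0.8,0,0,-0.01,0]
    - [-0.8,0,0,-0.015,0]
    - [-0.8,0,0,-0.015,0]

```text
time_s: 25.55
position: [0.613, -0.2965, 0.1232]
tcp_rot: [[-1.0, 0.0, 0.001], [0.0, 1.0, -0.0], [-0.001, -0.0, -1.0]]
force: [-1.1, -0.1, 4.2]
opening: 0.218
grasp_force: 30.0
```

Flange contact is at 0.123 as expected. I press in small steps.

Call:
step_arm:
  targets:
    - [-0.8,0,0,-0.004,0]
    - [-0.8,0,0,-0.008,0]
    - [-0.8,0,0,-0.008,0]

```text
time_s: 25.85
position: [0.6131, -0.2965, 0.1215]
tcp_rot: [[-1.0, 0.0, 0.001], [0.0, 1.0, -0.001], [-0.001, -0.001, -1.0]]
force: [-2.4, 0.5, 4.6]
opening: 0.222
grasp_force: 30.0
```

Call:
step_arm:
  targets:
    - [-0.8,0,0,-0.004,0]
    - [-0.8,0,0,-0.008,0]
    - [-0.8,0,0,-0.008,0]

```text
time_s: 26.15
position: [0.6131, -0.2965, 0.1195]
tcp_rot: [[-1.0, -0.0, 0.001], [-0.0, 1.0, -0.001], [-0.001, -0.001, -1.0]]
force: [-1.1, 0.9, 5.5]
opening: 0.222
grasp_force: 30.0
```

Call:
step_arm:
  targets:
    - [-0.8,0,0,-0.004,0]
    - [-0.8,0,0,-0.008,0]
    - [-0.8,0,0,-0.008,0]

```text
time_s: 26.45
position: [0.6131, -0.2965, 0.1175]
tcp_rot: [[-1.0, 0.0, 0.001], [0.0, 1.0, -0.001], [-0.001, -0.001, -1.0]]
force: [-1.8, 0.8, 5.1]
opening: 0.22
grasp_force: 30.0
```

Call:
step_arm:
  targets:
    - [-0.8,0,0,-0.003,0]
    - [-0.8,0,0,-0.006,0]
    - [-0.8,0,0,-0.006,0]

```text
time_s: 26.75
position: [0.6131, -0.2965, 0.1165]
tcp_rot: [[-1.0, -0.0, 0.001], [-0.0, 1.0, -0.001], [-0.001, -0.001, -1.0]]
force: [-2.6, 0.9, 7.1]
opening: 0.22
grasp_force: 30.0
```

Call:
step_arm:
  targets:
    - [-0.8,0,0,-0.002,0]
    - [-0.8,0,0,-0.004,0]
    - [-0.8,0,0,-0.004,0]

```text
time_s: 27.05
position: [0.6132, -0.2965, 0.1165]
tcp_rot: [[-1.0, -0.0, 0.001], [-0.0, 1.0, -0.001], [-0.001, -0.001, -1.0]]
force: [-3.4, 1.8, 12.1]
opening: 0.22
grasp_force: 30.0
```

Call:
step_arm:
  targets:
    - [-0.8,0,0,-0.002,0]
    - [-0.8,0,0,-0.004,0]
    - [-0.8,0,0,-0.004,0]

```text
time_s: 27.35
position: [0.6133, -0.2966, 0.1165]
tcp_rot: [[-1.0, -0.0, 0.002], [-0.0, 1.0, -0.001], [-0.002, -0.001, -1.0]]
force: [-4.4, 2.5, 16.2]
opening: 0.221
grasp_force: 30.0
```

It stopped at 0.1165, exactly 7 mm down, and the force rose to 16 N, so the lid is home. I release and go to the near lid.

Call:
step_arm:
  targets:
    - [-0.8,0,0,0.006,0]
    - [-0.8,0,0,0.011,0]
    - [-0.4,0,0,0.011,0]
    - [0,0,0,0.011,0]
    - [0.3,0,0,0.011,0]
    - [0.3,0,0,0.011,0]
    - [0.3,0,0,0.05,0]
    - [0.3,0,0,0.14,0]
    - [0.3,0,0,0.28,0]
    - [0.3,0,0,0.42,0]
    - [0.3,-0.08,0.1,0.54,0]
    - [0.3,-0.18,0.24,0.58,0]
    - [0.3,-0.28,0.4,0.58,0]
    - [0.3,-0.38,0.55,0.58,0]
    - [0.3,-0.48,0.7,0.58,0]
    - [0.3,-0.58,0.85,0.58,0]
    - [0.3,-0.61,0.97,0.45,0]
    - [0.3,-0.61,1,0.3,0]
    - [0.3,-0.61,1,0.2,0]
    - [0.3,-0.61,1,0.2,0]

```text
time_s: 29.35
position: [0.4577, -0.0448, 0.1605]
tcp_rot: [[-1.0, -0.001, -0.007], [-0.001, 1.0, 0.003], [0.007, 0.003, -1.0]]
force: [-1.0, -0.3, -0.5]
opening: 0.645
grasp_force: 0.0
```

```bash
python3 -u - <<'E'
from h import *
for i in range(4):
    c=snap('wrist','w9'); P=read_state()['position']
    print(P,[o for o in lids(c) if 40<o[1][0]<140 and -.1<o[2][1]<.05])
E
```

```text
[ 0.45925162 -0.0456632   0.16203437] [(array([338.2, 193.5]), array([64.5, 66.2]), array([ 0.4602, -0.028 ,  0.021 ]))]
[ 0.46050603 -0.04629461  0.16308065] [(array([339.2, 191.2]), array([64.2, 66.1]), array([ 0.4601, -0.0279,  0.021 ]))]
[ 0.46121267 -0.04671871  0.16372185] [(array([340. , 189.3]), array([64.1, 66. ]), array([ 0.4601, -0.0279,  0.021 ]))]
[ 0.46151734 -0.04691185  0.16405258] [(array([340.4, 188.2]), array([64.1, 65.8]), array([ 0.4601, -0.0279,  0.021 ]))]
```

View pics/w9.png

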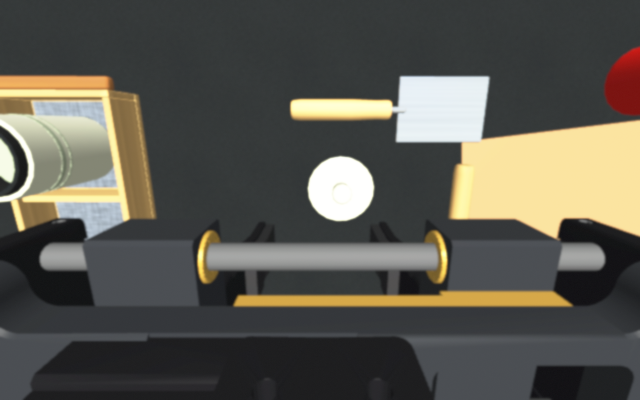

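The lid is at (340,188), still in place at (0.460,-0.028).

Call:
step_arm:
  targets:
    - [0.2,-0.006,0.076,-0.1,0]
    - [0.1,-0.006,0.076,-0.22,0]
    - [0,-0.006,0.076,-0.32,0]
    - [0,-0.006,0.076,-0.4,0]
    - [0,-0.006,0.076,-0.46,0]
    - [0,-0.006,0.076,-0.5,0]
    - [0,-0.006,0.076,-0.523,0]
    - [0,-0.006,0.076,-0.523,0]
    - [0,-0.006,0.076,-0.523,0]
    - [0,-0.006,0.076,-0.523,0]

```text
time_s: 30.55
position: [0.4594, -0.0275, 0.0328]
tcp_rot: [[-1.0, 0.0, 0.002], [0.0, 1.0, -0.0], [-0.002, -0.0, -1.0]]
force: [0.3, 0.6, -0.1]
opening: 0.501
grasp_force: 0.0
```

Call:
step_arm:
  targets:
    - [-0.3,0,0,0,0]
    - [-0.6,0,0,0,0]
    - [-0.8,0,0,0,0]
    - [-0.8,0,0,0,0]
    - [-0.8,0,0,0,0]
    - [-0.8,0,0,0,0]

```text
time_s: 31.15
position: [0.4589, -0.0274, 0.0321]
tcp_rot: [[-1.0, 0.0, 0.0], [0.0, 1.0, -0.0], [-0.0, -0.0, -1.0]]
force: [-0.3, -0.4, 2.3]
opening: 0.224
grasp_force: 30.0
```

Call:
step_arm:
  targets:
    - [-0.8,0,0,0.06,0]
    - [-0.8,0,0,0.16,0]
    - [-0.8,0,0,0.3,0]
    - [-0.8,0,0,0.45,0]
    - [-0.8,0,-0.08,0.6,0]
    - [-0.8,0.02,-0.2,0.75,0]
    - [-0.8,0.04,-0.34,0.88,0]
    - [-0.8,0.06,-0.48,0.98,0]
    - [-0.8,0.06,-0.62,1,0]
    - [-0.8,0.06,-0.76,1,0]
    - [-0.8,0.06,-0.9,1,0]
    - [-0.8,0.06,-1,1,0]
    - [-0.8,0.06,-1,1,0]
    - [-0.8,0.06,-1,1,0]
    - [-0.8,0.06,-1,1,0]

```text
time_s: 32.65
position: [0.4734, -0.2759, 0.2816]
tcp_rot: [[-1.0, -0.001, -0.001], [-0.001, 1.0, 0.002], [0.001, 0.002, -1.0]]
force: [0.6, 0.7, -0.7]
opening: 0.224
grasp_force: 30.0
```

```bash
python3 -u - <<'E'
from h import *
for i in range(2):
    c=snap('wrist','w10'); s=read_state();print(s['position'],s['opening'],s['grasp_force'])
u,v=proj(c,[.4185,-.296,.106]); print(u,v)
for th in(75,100,120):
    e=collar(c,u,v,36,th); print(e, e and ray(c,*e[0],.106).round(4))
E
```

```text
[ 0.4734975  -0.27580003  0.28173234] 0.2173908074975735 29.999955338425934
[ 0.47367729 -0.2758904   0.28189706] 0.22557880576966996 29.999869968742132
304.00963823039405 134.5941265956186
((304.01788330078125, 135.20774841308594), (49.06263732910156, 50.396907806396484), 166.4127655029297) [ 0.4192 -0.296   0.106 ]
((303.98468017578125, 135.29611206054688), (49.83994674682617, 51.241065979003906), 166.3155517578125) [ 0.4193 -0.296   0.106 ]
((304.0284729003906, 135.26869201660156), (50.49054718017578, 51.69963073730469), 170.53111267089844) [ 0.4192 -0.296   0.106 ]
```

Call:
step_arm:
  targets:
    - [-0.8,-0.1,-0.04,-0.05,0]
    - [-0.8,-0.221,-0.08,-0.15,0]
    - [-0.8,-0.221,-0.08,-0.28,0]
    - [-0.8,-0.221,-0.08,-0.4,0]
    - [-0.8,-0.221,-0.08,-0.48,0]
    - [-0.8,-0.221,-0.08,-0.523,0]
    - [-0.8,-0.221,-0.08,-0.523,0]
    - [-0.8,-0.221,-0.08,-0.523,0]
    - [-0.8,-0.221,-0.08,-0.523,0]
    - [-0.8,-0.221,-0.08,-0.523,0]

```text
time_s: 33.75
position: [0.4192, -0.2978, 0.1524]
tcp_rot: [[-1.0, -0.0, 0.002], [-0.0, 1.0, -0.002], [-0.002, -0.002, -1.0]]
force: [0.7, -0.0, -0.5]
opening: 0.22
grasp_force: 30.0
```

```bash
python3 -u - <<'E'
from h import *
for i in range(4):
    c=snap('wrist','w11'); s=read_state();print(s['position'],s['force'])
E
```

```text
[ 0.41909945 -0.29775449  0.15226403] [-0.43211813  0.47789142 -0.3063289 ]
[ 0.41896875 -0.29767826  0.15210518] [-0.02372983 -0.86319025 -1.05122655]
[ 0.41883729 -0.29757027  0.15193135] [-0.09074141  0.29722936 -1.18407844]
[ 0.41874191 -0.29750964  0.15176736] [-0.40990535 -0.50373904 -0.30739318]
```

Call:
step_arm:
  targets:
    - [-0.8,-0.001,0.005,-0.015,0]
    - [-0.8,-0.001,0.005,-0.03,0]
    - [-0.8,-0.001,0.005,-0.045,0]
    - [-0.8,-0.001,0.005,-0.06,0]
    - [-0.8,-0.001,0.005,-0.075,0]
    - [-0.8,-0.001,0.005,-0.088,0]
    - [-0.8,-0.001,0.005,-0.098,0]
    - [-0.8,-0.001,0.005,-0.098,0]

```text
time_s: 34.75
position: [0.4182, -0.2959, 0.1264]
tcp_rot: [[-1.0, 0.0, -0.001], [0.0, 1.0, 0.001], [0.001, 0.001, -1.0]]
force: [-0.2, -0.2, -0.4]
opening: 0.219
grasp_force: 30.0
```

Call:
step_arm:
  targets:
    - [-0.8,0,0,-0.005,0]
    - [-0.8,0,0,-0.01,0]
    - [-0.8,0,0,-0.015,0]
    - [-0.8,0,0,-0.015,0]

```text
time_s: 35.15
position: [0.4185, -0.2962, 0.1235]
tcp_rot: [[-1.0, 0.0, 0.0], [0.0, 1.0, -0.0], [-0.0, -0.0, -1.0]]
force: [-0.4, -0.2, 2.5]
opening: 0.22
grasp_force: 30.0
```

Call:
step_arm:
  targets:
    - [-0.8,0,0,-0.004,0]
    - [-0.8,0,0,-0.008,0]
    - [-0.8,0,0,-0.008,0]

```text
time_s: 35.45
position: [0.4185, -0.2962, 0.1216]
tcp_rot: [[-1.0, 0.0, 0.001], [0.0, 1.0, -0.001], [-0.001, -0.001, -1.0]]
force: [-0.3, 0.9, 4.3]
opening: 0.221
grasp_force: 30.0
```

Call:
step_arm:
  targets:
    - [-0.8,0,0,-0.004,0]
    - [-0.8,0,0,-0.008,0]
    - [-0.8,0,0,-0.008,0]

```text
time_s: 35.75
position: [0.4185, -0.2962, 0.1197]
tcp_rot: [[-1.0, 0.0, 0.001], [0.0, 1.0, -0.001], [-0.001, -0.001, -1.0]]
force: [-0.3, 1.1, 4.8]
opening: 0.222
grasp_force: 30.0
```

Call:
step_arm:
  targets:
    - [-0.8,0,0,-0.004,0]
    - [-0.8,0,0,-0.008,0]
    - [-0.8,0,0,-0.008,0]

```text
time_s: 36.05
position: [0.4185, -0.2962, 0.1176]
tcp_rot: [[-1.0, 0.0, 0.001], [0.0, 1.0, -0.001], [-0.001, -0.001, -1.0]]
force: [-0.1, 1.4, 5.1]
opening: 0.218
grasp_force: 30.0
```

Call:
step_arm:
  targets:
    - [-0.8,0,0,-0.003,0]
    - [-0.8,0,0,-0.006,0]
    - [-0.8,0,0,-0.006,0]

```text
time_s: 36.35
position: [0.4185, -0.2963, 0.117]
tcp_rot: [[-1.0, -0.0, 0.001], [-0.0, 1.0, -0.001], [-0.001, -0.001, -1.0]]
force: [-1.7, 2.4, 11.5]
opening: 0.221
grasp_force: 30.0
```

Call:
step_arm:
  targets:
    - [-0.8,0,0,-0.002,0]
    - [-0.8,0,0,-0.004,0]
    - [-0.8,0,0,-0.004,0]

```text
time_s: 36.65
position: [0.4186, -0.2963, 0.117]
tcp_rot: [[-1.0, -0.0, 0.001], [-0.0, 1.0, -0.001], [-0.001, -0.001, -1.0]]
force: [-2.4, 2.8, 20.3]
opening: 0.226
grasp_force: 30.0
```

Call:
step_arm:
  targets:
    - [-0.8,0,0,-0.002,0]
    - [-0.8,0,0,-0.004,0]
    - [-0.8,0,0,-0.004,0]

```text
time_s: 36.95
position: [0.4186, -0.2963, 0.117]
tcp_rot: [[-1.0, -0.0, 0.001], [-0.0, 1.0, -0.002], [-0.001, -0.002, -1.0]]
force: [-5.2, 4.1, 26.9]
opening: 0.228
grasp_force: 30.0
```

It is home at 0.117. I relax, release, rise, then back off to inspect both.

Call:
step_arm:
  targets:
    - [-0.8,0,0,0.007,0]
    - [-0.8,0,0,0.013,0]
    - [-0.4,0,0,0.013,0]
    - [0,0,0,0.013,0]
    - [0.3,0,0,0.013,0]
    - [0.3,0,0,0.013,0]
    - [0.3,0,0,0.05,0]
    - [0.3,0,0,0.14,0]
    - [0.3,0,0,0.28,0]
    - [0.3,0,0,0.42,0]
    - [0.3,0.1,0.1,0.54,0]
    - [0.3,0.24,0.24,0.64,0]
    - [0.3,0.36,0.4,0.7,0]
    - [0.3,0.5,0.55,0.75,0]
    - [0.3,0.65,0.7,0.8,0]
    - [0.3,0.8,0.85,0.8,0]
    - [0.3,0.9,0.9,0.8,0]
    - [0.3,0.9,0.9,0.8,0]
    - [0.3,0.9,0.9,0.8,0]

```text
time_s: 38.85
position: [0.6433, -0.0702, 0.3133]
tcp_rot: [[-1.0, -0.002, -0.001], [-0.002, 1.0, -0.0], [0.001, -0.0, -1.0]]
force: [0.8, 0.1, -0.0]
opening: 0.65
grasp_force: 0.0
```

```bash
python3 -u - <<'E'
from h import *
s=snap('scene','s12');w=snap('wrist','w12');snap('top','t12')
im=np.zeros((600,800,3),np.uint8)
im[:320,:512]=cv2.resize(w['color'],(512,320))
a=cv2.resize(s['color'][110:250,150:330],None,fx=3.3,fy=3.3,interpolation=cv2.INTER_CUBIC)
im[320:600,:360]=cv2.resize(s['color'][140:245,160:295],(360,280),interpolation=cv2.INTER_CUBIC)
t=capture('top')['color']; im[320:600,370:790]=cv2.resize(t[100:280,180:450],(420,280),interpolation=cv2.INTER_CUBIC)
cv2.imwrite('pics/chk.png',im[:,:,::-1])
E
```

```text
(no output)
```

View pics/chk.png

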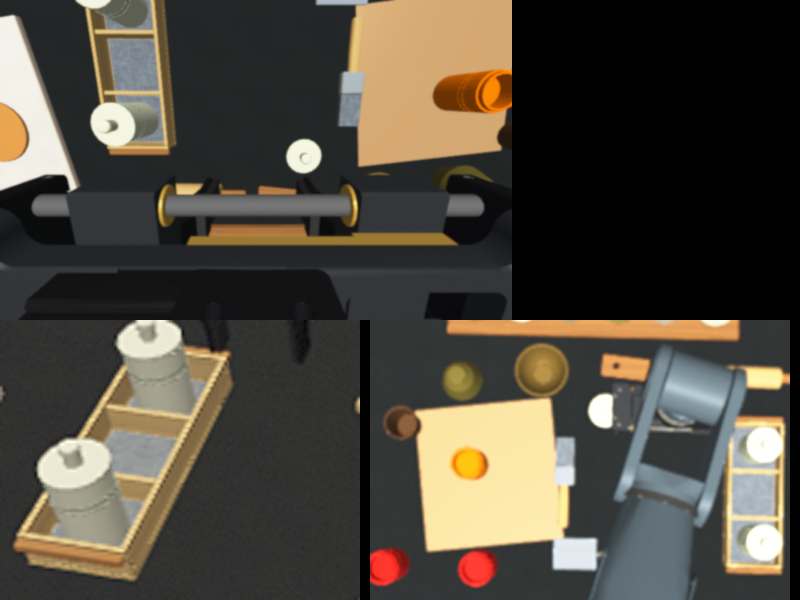

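The picture shows both caddies upright in the end cells with lids on and no dark collar showing. The spare lid is untouched and no other white caddy is on the table.

```bash
python3 -c "
from rig import *
print(hand_in())"
```

```text
the job is handed in; nothing more can be done
None
```

I packed both white caddies upright in the tray's end compartments, pressed their lids home (the press stopped after about 7 mm, at 27 N or less), left the third lid spare, and handed in at about 39 s; the hand-in call returned no verdict.

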